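# Find the road segment that rocks and press it home

## Task

One of the five identical road segments on the diorama board was not clipped home and rocks end to end. With the fingertips press lightly on one end of a segment, one segment after another, until you find the one that tips, then press that one firmly straight down in its middle until it is fully home and lies flat, and move clear. Only press: grip and lift nothing, do not slam or lean hard on any segment, and leave everything else standing where it is.

Things in the scene. Friction and masses are not known exactly. Their poses are not given: they have to be found in the camera images.
- board: plywood diorama board, 260 (x) by 600 (y) by 18 mm thick, fixed for the episode; origin at the centre of its underside on the counter. Along its far (+x) side runs a brown resin cliff edge up to about 55 mm above the counter, 60 to 130 mm from the middle line. The row of road segments lies along y at x = -35 mm of the board frame, middles at y = -216, -108, 0, 108, 216 mm, road surfaces 30 to 40 mm above the counter.
- segment_a: one of five identical dark-grey plastic road segments (which letter lies where in the row is drawn anew each time). 70 mm wide (x), 92 mm long (y, along the row). Origin: middle of the underside of its 5 mm deck, on its rocking axis (own x); z up. The road surface is 5 mm above the origin, flat over 58 mm between kerbs 2 mm higher; a skirt hangs 5 mm below the origin.
- segment_b: as segment_a. Whichever segment is home: its deck lies on a cork riser and a tongue in its middle is fully in its slot. A light press near an end, 34 to 38 mm from the middle along y, sinks only by the spring of the cork, about 25 N per mm, and comes back. In the middle it is hard.
- segment_c: as segment_a. The risers differ in height by up to 5 mm from one another and the skirts hide the gaps, so the height of a segment does not tell whether it is loose; only its rocking does.
- segment_d: as segment_a. Whichever segment is loose (exactly one): its tongue stands in the mouth of its slot, so the deck is 4 mm above the cork. An end gives way at about 1 N and goes down about 4 mm until it meets the cork (tilt about 0.1 rad, about its own x); it may stay tipped when let go.
- segment_e: as segment_a. Seating the loose one, whichever it is: its tongue is a press fit that takes 12 to 16 N straight down on the middle (within about 6 mm of it); it then goes 4 mm down onto the springy cork, levels out and stays. Presses near its end do not seat it. No segment may get more than 60 N.
- knight: black ceramic chess knight, 70 mm tall, base 35 mm across, standing loose on the board's near verge; origin under its base. Leave alone.
- tree: model fir tree, 70 mm tall, 34 mm across, loose on the board between road and cliff; origin under its foot. Leave alone.
- paint_pot: small grey paint pot, 28 mm across, 45 mm tall, loose on the board's near verge; origin under its base. Leave alone.
- stand: aluminium miniature stand, 66 mm tall, base 48 mm across, loose on the counter to the left (+y) of the board; origin under its base. Leave alone.
- half_piece: spare half-length road piece, 70 by 46 by 12 mm, lying loose on the counter to the right (-y) of the board, not part of the road. Leave alone.
- glue: white glue bottle, 42 mm across, 85 mm tall, on the counter to the right (-y) of the board; origin under its base. Leave alone.

How it is judged (in metres and radians):
On the way:
1. the loose segment has been tipped by a press on one of its ends (tilted more than 0.07 rad with a finger on it) (((angle between segment_a's own z axis and vertical above 0.07 rad and contact force between the fingers and segment_a above 0.2 N) or (angle between segment_b's own z axis and vertical above 0.07 rad and contact force between the fingers and segment_b above 0.2 N) or (angle between segment_c's own z axis and vertical above 0.07 rad and contact force between the fingers and segment_c above 0.2 N) or (angle between segment_d's own z axis and vertical above 0.07 rad and contact force between the fingers and segment_d above 0.2 N) or (angle between segment_e's own z axis and vertical above 0.07 rad and contact force between the fingers and segment_e above 0.2 N))), for 0.05 s.
At the end, for the whole second after the job is handed in: The segment that rocked has gone down its 4 mm (3.3 to 6.2 mm) and lies level within 0.03 rad; the other four have not moved by more than 1.5 mm and are level within 0.03 rad; the bystanders stand within 15 mm of where they were; all at rest (((distance of segment_a from where it was at the start of the episode between 0.0033 and 0.0062 m and distance of each of segment_b, segment_c, segment_d, segment_e from where it was at the start of the episode below 0.0015 m) or (distance of segment_b from where it was at the start of the episode between 0.0033 and 0.0062 m and distance of each of segment_a, segment_c, segment_d, segment_e from where it was at the start of the episode below 0.0015 m) or (distance of segment_c from where it was at the start of the episode between 0.0033 and 0.0062 m and distance of each of segment_a, segment_b, segment_d, segment_e from where it was at the start of the episode below 0.0015 m) or (distance of segment_d from where it was at the start of the episode between 0.0033 and 0.0062 m and distance of each of segment_a, segment_b, segment_c, segment_e from where it was at the start of the episode below 0.0015 m) or (distance of segment_e from where it was at the start of the episode between 0.0033 and 0.0062 m and distance of each of segment_a, segment_b, segment_c, segment_d from where it was at the start of the episode below 0.0015 m)) and z of each of segment_a, segment_b, segment_c, segment_d, segment_e in the frame of board below 0.0312 m and angle between each of segment_a, segment_b, segment_c, segment_d, segment_e's own z axis and vertical below 0.03 rad and linear speed of each of segment_a, segment_b, segment_c, segment_d, segment_e below 0.01 m/s and distance of each of knight, tree, paint_pot, stand, half_piece, glue from where it was at the start of the episode below 0.015 m); the robot touches nothing.
It fails at once if a segment is slammed or leaned on with more than 60 N (contact force between the fingers and segment_a above 60 N or contact force between the fingers and segment_b above 60 N or contact force between the fingers and segment_c above 60 N or contact force between the fingers and segment_d above 60 N or contact force between the fingers and segment_e above 60 N).
It fails at once if a segment is lifted or pulled off its riser (moved more than 7 mm) (distance of any of segment_a, segment_b, segment_c, segment_d, segment_e from where it was at the start of the episode above 0.007 m).
It fails at once if a bystander is moved by more than 15 mm, lifted or knocked over (distance of any of knight, tree, paint_pot, stand, half_piece, glue from where it was at the start of the episode above 0.015 m or angle between any of knight, tree, paint_pot, stand, half_piece, glue's own z axis and vertical above 0.35 rad).
It also fails if it takes over 54 s, if anything falls off the work surface, if the arm or the gripper's body presses on something with over 40 N, if the wrist force passes 120 N, or if a joint passes its speed limit or range.

## Robot

A 7-joint arm with a two-finger parallel gripper is mounted at the origin on the work surface. World frame = base frame: x ahead of the robot, y to its left, z up, the work surface at z = 0. Lengths are in mm, angles in rad, forces in N, time in s.
With the tool pointing down it reaches from about 400 to 925 mm from the base axis. Payload 4.1 kg.
Tool frame: the origin (TCP) lies at the very end of the fingers, on their centre line; the grasp point (between the pads) lies 19 mm behind it; z points along the fingers, y is the line along which they close (so a half turn about z gives the same grasp; the last joint's range is limited). The gripper opens to 85 mm and grips with 20 to 120 N. Pads are 22 mm wide; open, the fingers measure 114 mm over their backs; the gripper's body (76 mm by 85 mm) begins 54 mm behind the grasp point. The pads swing forward as they close: fully open they stand 13 mm farther back than shut.
Start: joints at [1.248, 0.398, 0.045, 1.537, -0.019, 1.207, -0.051], TCP at [144.294, -633.816, 231.347] pointing down, gripper open.
Joint ranges: [-2.82, 2.82], [-0.49, 2.23], [-1.37, 1.46], [0, 2.46], [-1.36, 4.5], [0.23, 2], [-2.94, 2.94]. Speed limits (rad/s): [2.57, 2.57, 3.14, 3.14, 3.14, 3.14, 3.14].

## Interface

Orientations are given as a rotation vector (axis times angle).
In Python, from bench import * gives the robot as it stands.
- The arm moves only by the shell command python3 -m crank 'ROWS' [OPENING] [FORCE]. ROWS is JSON, a list that holds one entry, the list of rows, each a list of 6 numbers: the shift along the tool's x, y, z in m, then the turn, a rotation vector about the tool's x, y, z in rad. In form: [[[dx, dy, dz, wx, wy, wz], ...]]. A call has 1 to 5 rows; each row is the pose to reach, as a shift and turn from the pose commanded when the call began, along the tool's axes at that moment; what a row does not reach only later rows make up. A row lasts 1/12 s, in which the tool goes at most 41.7 mm and 7.16 degrees, less where a joint would pass 70% of its speed; a pose out of reach is approached as far as the arm can. A call with a gripper value outside its range is refused whole. OPENING is the opening, from 0 (shut) to 1 (fully open), set as the call begins (- or left out, the last holds). The fingers move at their own pace and stop on an object; FORCE is the grip in N (left out, the last holds). Time passes only in rows, so rows that repeat a pose let the fingers close. It gives the time, the measured TCP pose, the force, the opening and the grip force at its end, in the units of the state.
- observe(): the state, without advancing time (a new reading comes with each control period).
- camera(name): name is "scene" or "side" or "wrist"; returns a dict with "image" (480x640x3 uint8, red, green, blue), "camera_matrix" (3x3 intrinsics, pixels), "dist" ([k1, k2, p1, p2, k3] as OpenCV has them; the pictures are not rectified), "rvec" (rotation vector, rad) and "tvec" (3), from world to camera coordinates, as OpenCV has them. Camera axes: x right, y down, z forward; pixel columns grow to the right and rows downward; lengths in mm; the calibration is good to about 2 mm. A picture is of the moment at which its call begins. There is no depth.
- sign_off(): hands the job in; it is judged then, once.
Trained networks look in the newest picture that a camera, given by its name, has taken for a name from the list of things; names that differ only in an ending like _2 or _b are one class to them, and where a whole thing is asked for, a point or a joint stands for the part that bears it (a point fixed in the world has none). Each returns a list of dicts, best first, with "score" (0 to 1); they miss things now and then, are a little off and sometimes report something else, mostly with a low value. They report only what shows in the picture. A call takes as long as a camera call.
- boxes_of(camera, query): "box" ([centre column, centre row, width, height] as shares, 0 to 1, of the picture: columns of its width, rows of its height, round what is visible of it).
- silhouettes(camera, query): "mask" (480x640 bool, what is visible of it) and "box" ([centre column, centre row, width, height] as shares, 0 to 1, of the picture: columns of its width, rows of its height, round what is visible of it).
- mark_of(camera, query): "xy" ([column, row] as shares, 0 to 1, of the picture: columns of its width, rows of its height: a listed point, or the origin of a listed thing).
The state is a dict: "time_s": time; "joint_positions": joint angles; "joint_velocities": joint speeds; "joint_torque": joint torques, N m; "eef_pos": TCP position; "eef_rot": TCP orientation; "wrist_force": force on the tool from outside, world axes, zero at the start; "moment": the same for the moment, N m; "finger_gap": finger opening in mm; "grip_force": force on a finger pad.
Only numpy, scipy, OpenCV 4.12 (cv2) and the standard library are available. Lean on these libraries where they do the work, as an engineer would, in place of code of your own. Each camera call takes 0.05 s, during which the arm holds its last target. There are 200 camera calls.

## Working session

There is one attempt and no reset: what is moved stays moved. The work goes in short steps, Python scripts to look and compute and a shell command to move; the robot and the scene stay as the last step left them, time stands still between calls to the robot, and variables do not carry over. Pictures are saved under pics/ and viewed, at most 10 in all, crops included, and the job is handed in when it is done.

```bash
mkdir -p pics; cat > h.py <<'E'
from bench import *
import numpy as np, cv2
from scipy.spatial.transform import Rotation as R
def ray(c,uv):
    K=np.array(c["camera_matrix"],float);d=np.array(c["dist"],float)
    p=cv2.undistortPoints(np.array(uv,float).reshape(-1,1,2),K,d).reshape(-1,2)
    Rm=cv2.Rodrigues(np.array(c["rvec"],float))[0];t=np.array(c["tvec"],float).ravel()
    return -Rm.T@t,(np.c_[p,np.ones(len(p))])@Rm
def onz(c,uv,z):
    o,d=ray(c,uv);return o+d*((z-o[2])/d[:,2])[:,None]
E
python3 - <<'E'
from h import *
for n in("scene","side"):
    c=camera(n);cv2.imwrite(f"pics/{n}0.png",c["image"][:,:,::-1])
    for q in("segment_a","board","knight","tree","paint_pot","stand","glue"):
        for r in mark_of(n,q)[:5]:
            uv=np.array(r["xy"])*[640,480];z={'segment_a':30,'board':0,'stand':0,'glue':0}.get(q,18)
            print(n,q,round(r["score"],2),uv.round(),onz(c,uv,z)[0].round())
s=observe();print(s["eef_pos"],s["eef_rot"],R.from_rotvec(s["eef_rot"]).as_matrix().round(3),s["wrist_force"])
E
```

```text
scene segment_a 0.91 [364. 288.] [559. 140.  30.]
scene segment_a 0.91 [263. 226.] [ 500. -172.   30.]
scene segment_a 0.9 [296. 248.] [527. -57.  30.]
scene segment_a 0.76 [408. 314.] [578. 252.  30.]
scene segment_a 0.69 [325. 265.] [541.  33.  30.]
scene knight 0.67 [396. 287.] [506. 190.  18.]
scene knight 0.59 [318. 237.] [449. -47.  18.]
scene knight 0.18 [367. 290.] [549. 144.  18.]
scene tree 0.74 [375. 322.] [623. 204.  18.]
scene glue 0.73 [159. 223.] [ 604. -430.    0.]
side segment_a 0.97 [330. 273.] [520. -77.  30.]
side segment_a 0.93 [330. 245.] [538.  36.  30.]
side segment_a 0.89 [333. 227.] [557. 120.  30.]
side segment_a 0.62 [332. 202.] [576. 253.  30.]
side segment_a 0.59 [327. 302.] [ 498. -176.   30.]
side board 0.98 [346. 256.] [575.  31.   0.]
side knight 0.51 [308. 218.] [504. 195.  18.]
side tree 0.72 [357. 212.] [636. 207.  18.]
side paint_pot 0.68 [300. 270.] [459. -37.  18.]
side stand 0.48 [321. 181.] [574. 444.   0.]
[ 144.30388339 -633.82812517  231.37058155] [3.12175728e+00 3.50905421e-01 3.47144914e-05] [[ 0.975  0.222  0.   ]
 [ 0.222 -0.975 -0.   ]
 [ 0.     0.    -1.   ]] [1.03682252 0.08794084 0.77334245]
```

View pics/scene0.png

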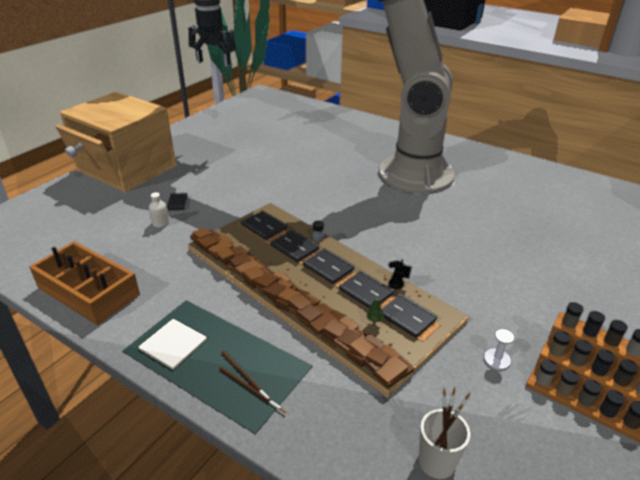

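View pics/side0.png

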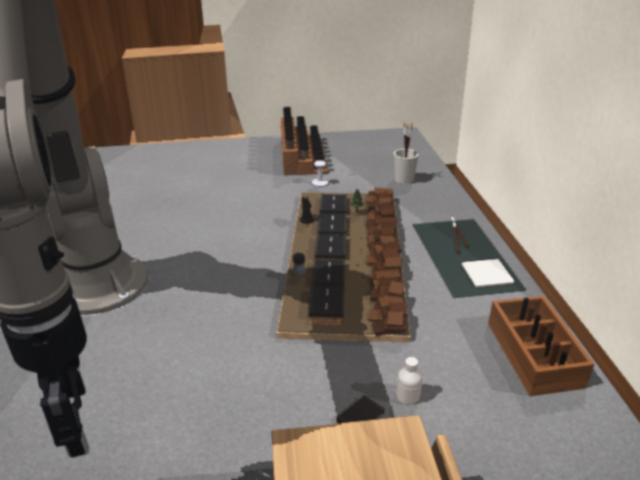

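The scene view shows the five segments in a row from about (263,226) to (408,314) px. The knight is near (398,275), the pot near (318,230) and the tree near (375,312).

```bash
cat >> h.py <<'E'
P=np.array([[559,140],[500,-172],[527,-57],[578,252],[541,33],[520,-77],[538,36],[557,120],[576,253],[498,-176.]])
I=np.array([1,-2,-1,2,0,-1,0,1,2,-2])*108.
m=P.mean(0)-0; D=P-m; Ic=I-I.mean()
th=np.arctan2((Ic*-D[:,0]).sum(),(Ic*D[:,1]).sum()); u=np.array([-np.sin(th),np.cos(th)]); c0=m-u*I.mean()
def plan(tx,ty,z=None,c=None,yaw=None):
    s=observe();M=R.from_rotvec(s["eef_rot"]).as_matrix();p=s["eef_pos"]
    d=np.array([tx,ty,(p[2] if z is None else z)])-p
    y=np.arctan2(M[1,0],M[0,0]);
    return (M.T@d/1000).round(4), "wz",round(float(y-(th if yaw is None else yaw)),3)
E
python3 - <<'E'
from h import *
print(th,c0,u,[(c0+u*108*k).round() for k in range(-2,3)])
t=c0+u*(-216-36);print(t,plan(*t,z=150))
E
```

```text
-0.17947633109022232 [539.4  35.2] [0.17851434 0.98393731] [array([ 501., -177.]), array([520., -71.]), array([539.,  35.]), array([559., 141.]), array([578., 248.])]
[ 494.41438618 -212.75220215] (array([ 0.4349, -0.3329,  0.0813]), 'wz', 0.403)
```

```bash

python3 -m crank '[[[0.02,-0.015,0,0,0,0],[0.05,-0.038,0,0,0,0],[0.08,-0.061,0,0,0,0],[0.11,-0.084,0,0,0,0],[0.14,-0.107,0,0,0,0]]]' 0
python3 -m crank '[[[0.03,-0.023,0,0,0,0],[0.06,-0.046,0,0,0,0],[0.09,-0.069,0,0,0,0],[0.12,-0.092,0,0,0,0],[0.15,-0.115,0,0,0,0]]]'
python3 -m crank '[[[0.03,-0.023,0,0,0,0],[0.06,-0.046,0,0,0,0],[0.09,-0.069,0,0,0,0],[0.12,-0.092,0,0,0,0],[0.145,-0.111,0,0,0,0]]]'
python3 -m crank '[[[0,0,0,0,0,0.1],[0,0,0,0,0,0.2],[0,0,0,0,0,0.3],[0,0,0,0,0,0.403],[0,0,0,0,0,0.403]]]'
python3 - <<'E'
from h import *
c=camera("wrist");cv2.imwrite("pics/w1.png",c["image"][:,:,::-1])
c2=camera("side");cv2.imwrite("pics/s1.png",c2["image"][:,:,::-1])
for r in mark_of("wrist","segment_a"):
    uv=np.array(r["xy"])*[640,480];print(round(r["score"],2),uv.round(),onz(c,uv,31)[0].round(1))
s=observe();print(s["eef_pos"],s["wrist_force"],s["finger_gap"]);t=c0+u*(-252);print(plan(*t,z=100))
E
```

```text
time_s: 1.22
eef_pos: [257.9, -497.0, 231.5]
eef_rot: [3.121, 0.35, 0.0]
wrist_force: [0.4, -0.1, -0.0]
finger_gap: 25.5
grip_force: 0.0
time_s: 1.63
eef_pos: [378.7, -351.5, 231.7]
eef_rot: [3.121, 0.351, 0.001]
wrist_force: [-0.2, -0.4, 0.0]
finger_gap: -0.3
grip_force: 0.0
time_s: 2.05
eef_pos: [496.2, -209.8, 231.7]
eef_rot: [-3.121, -0.354, -0.002]
wrist_force: [0.6, -0.2, 0.6]
finger_gap: 0.1
grip_force: 0.0
time_s: 2.47
eef_pos: [494.6, -212.5, 231.4]
eef_rot: [3.128, -0.283, 0.0]
wrist_force: [-0.9, 0.3, 0.8]
finger_gap: 0.2
grip_force: 0.0
0.94 [158. 202.] [517.4 -74.   31. ]
0.6 [276. 204.] [ 497.3 -174.5   31. ]
0.57 [ 40. 205.] [535.7  33.3  31. ]
[ 494.4991496  -212.54815524  231.37744132] [-0.08253848  0.74416076  0.01894974] 0.13378105607619387
(array([-1.000e-04,  2.000e-04,  1.314e-01]), 'wz', 0.003)
```

View pics/w1.png

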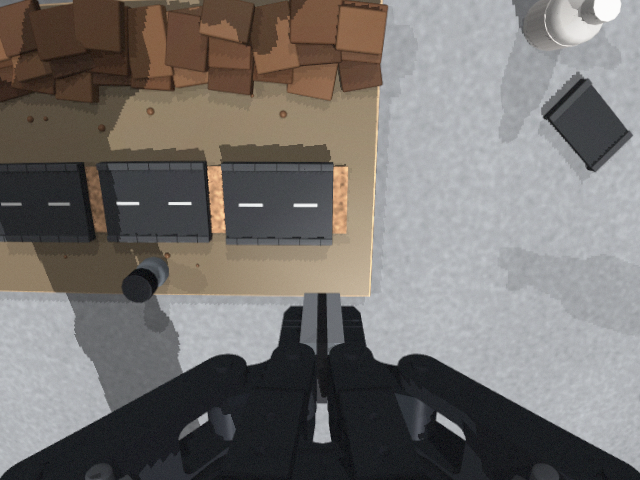

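The wrist view shows the tool lined up with the row. The first segment spans px 222–333 by 164–244, with its middle at about (277,204); the second has its middle at about (156,204).

```bash
cat > g.py <<'E'
import sys,re
t=sys.stdin.read();f=lambda k:[float(x) for x in re.search(k+r": \[(.*?)\]",t)[1].split(",")]
p,w=f("eef_pos"),f("wrist_force");T=re.search(r"time_s: (\S+)",t)[1]
print(T,p,w);sys.exit(abs(w[2])>float(sys.argv[1]) if len(sys.argv)>1 else 0)
E
cat >> h.py <<'E'
c0=np.array([536.5,36.])
E
python3 - <<'E'
from h import *
t=c0+u*(-216-37);print(t,plan(*t,z=46))
E
```

```text
[ 491.33587184 -212.93613946] (array([-0.0031,  0.0009,  0.1854]), 'wz', 0.003)
```

```bash

python3 -m crank '[[[-0.001,0.001,0.035,0,0,0],[-0.002,0.001,0.07,0,0,0],[-0.003,0.001,0.105,0,0,0],[-0.003,0.001,0.14,0,0,0],[-0.003,0.001,0.165,0,0,0]]]' | python3 g.py
python3 -m crank '[[[0,0,0.01,0,0,0],[0,0,0.018,0,0,0],[0,0,0.018,0,0,0]]]' | python3 g.py 2.5 &&
python3 -m crank '[[[0,0,0.003,0,0,0],[0,0,0.005,0,0,0],[0,0,0.005,0,0,0]]]' | python3 g.py 2.5
python3 - <<'E'
from h import *
t=c0+u*(-216-37);print(t,plan(*t))
E
```

```text
3.03 [489.8, -212.6, 63.6] [0.0, -0.2, -0.1]
3.28 [491.2, -213.0, 47.7] [-0.6, -0.5, -0.0]
3.53 [492.2, -213.4, 44.3] [-1.2, -0.2, -0.5]
[ 491.33587184 -212.93613946] (array([-0.001 , -0.0003, -0.    ]), 'wz', 0.0)
```

```bash

python3 -m crank '[[[0,0,0.001,0,0,0],[0,0,0.002,0,0,0]]]' | python3 g.py 2.5 &&
python3 -m crank '[[[0,0,0.001,0,0,0],[0,0,0.001,0,0,0]]]' | python3 g.py 2.5 &&
python3 -m crank '[[[0,0,0.001,0,0,0],[0,0,0.001,0,0,0]]]' | python3 g.py 2.5 &&
python3 -m crank '[[[0,0,0.001,0,0,0],[0,0,0.001,0,0,0]]]' | python3 g.py 2.5 &&
python3 -m crank '[[[0,0,0.001,0,0,0],[0,0,0.001,0,0,0]]]' | python3 g.py 2.5 &&
python3 -m crank '[[[0,0,0.001,0,0,0],[0,0,0.001,0,0,0]]]' | python3 g.py 2.5 &&
python3 -m crank '[[[0,0,0.001,0,0,0],[0,0,0.001,0,0,0]]]' | python3 g.py 2.5 &&
python3 -m crank '[[[0,0,0.001,0,0,0],[0,0,0.001,0,0,0]]]' | python3 g.py 2.5 &&
python3 -m crank '[[[0,0,0.001,0,0,0],[0,0,0.001,0,0,0]]]' | python3 g.py 2.5 &&
python3 -m crank '[[[0,0,0.001,0,0,0],[0,0,0.001,0,0,0]]]' | python3 g.py 2.5 &&
python3 -m crank '[[[0,0,0.001,0,0,0],[0,0,0.001,0,0,0]]]' | python3 g.py 2.5 &&
python3 -m crank '[[[0,0,0.001,0,0,0],[0,0,0.001,0,0,0]]]' | python3 g.py 2.5 &&
python3 -m crank '[[[0,0,0.001,0,0,0],[0,0,0.001,0,0,0]]]' | python3 g.py 2.5
```

```text
3.7 [492.0, -213.3, 42.1] [0.0, 0.9, -0.1]
3.87 [491.4, -213.0, 40.4] [0.6, -0.2, -1.0]
4.03 [491.3, -213.0, 39.2] [0.5, 0.0, -0.0]
4.2 [491.3, -213.0, 38.1] [-0.1, 0.2, -0.0]
4.37 [491.5, -213.0, 37.2] [0.7, -0.8, -0.8]
4.53 [491.4, -213.1, 36.3] [0.1, -0.0, 0.6]
4.7 [491.4, -213.2, 35.2] [0.1, 0.3, 0.2]
4.87 [491.4, -213.2, 34.2] [0.1, 0.4, 0.5]
5.03 [491.5, -213.2, 33.6] [-1.4, -0.7, 3.7]
```

```bash

python3 -m crank '[[[0,0,-0.008,0,0,0],[0,0,-0.015,0,0,0],[0,-0.03,-0.015,0,0,0],[0,-0.06,-0.015,0,0,0],[0,-0.09,-0.015,0,0,0]]]' | python3 g.py
python3 -m crank '[[[0,-0.018,0,0,0,0],[0,-0.018,0.003,0,0,0],[0,-0.018,0.006,0,0,0],[0,-0.018,0.006,0,0,0]]]' | python3 g.py 2.5 &&
python3 -m crank '[[[0,0,0.001,0,0,0],[0,0,0.001,0,0,0]]]' | python3 g.py 2.5 &&
python3 -m crank '[[[0,0,0.001,0,0,0],[0,0,0.001,0,0,0]]]' | python3 g.py 2.5 &&
python3 -m crank '[[[0,0,0.001,0,0,0],[0,0,0.001,0,0,0]]]' | python3 g.py 2.5 &&
python3 -m crank '[[[0,0,0.001,0,0,0],[0,0,0.001,0,0,0]]]' | python3 g.py 2.5 &&
python3 -m crank '[[[0,0,0.001,0,0,0],[0,0,0.001,0,0,0]]]' | python3 g.py 2.5 &&
python3 -m crank '[[[0,0,0.001,0,0,0],[0,0,0.001,0,0,0]]]' | python3 g.py 2.5 &&
python3 -m crank '[[[0,0,0.001,0,0,0],[0,0,0.001,0,0,0]]]' | python3 g.py 2.5 &&
python3 -m crank '[[[0,0,0.001,0,0,0],[0,0,0.001,0,0,0]]]' | python3 g.py 2.5 &&
python3 -m crank '[[[0,0,0.001,0,0,0],[0,0,0.001,0,0,0]]]' | python3 g.py 2.5 &&
python3 -m crank '[[[0,0,0.001,0,0,0],[0,0,0.001,0,0,0]]]' | python3 g.py 2.5 &&
python3 -m crank '[[[0,0,0.001,0,0,0],[0,0,0.001,0,0,0]]]' | python3 g.py 2.5 &&
python3 -m crank '[[[0,0,0.001,0,0,0],[0,0,0.001,0,0,0]]]' | python3 g.py 2.5 &&
python3 -m crank '[[[0,0,0.001,0,0,0],[0,0,0.001,0,0,0]]]' | python3 g.py 2.5
python3 - <<'E'
from h import *
t=c0+u*(-108-37);print(t,plan(*t))
E
```

```text
5.45 [507.9, -123.8, 49.1] [0.2, 0.9, 0.2]
5.78 [510.0, -107.5, 42.0] [-0.9, 0.6, 0.6]
5.95 [510.2, -108.2, 41.1] [0.1, -0.2, -0.0]
6.12 [510.4, -107.5, 40.2] [0.1, -0.0, 0.5]
6.28 [510.5, -107.0, 39.1] [0.4, -0.7, 0.1]
6.45 [510.5, -106.8, 38.2] [0.3, 0.6, 0.2]
6.62 [510.5, -106.7, 37.1] [0.5, -1.1, -0.1]
6.78 [510.5, -106.7, 36.1] [-0.3, 0.3, -0.6]
6.95 [510.5, -106.8, 35.1] [0.1, -0.3, -0.1]
7.12 [510.5, -106.7, 34.1] [0.1, -0.3, 0.3]
7.28 [510.5, -106.7, 33.1] [0.5, 0.5, -0.8]
7.45 [510.7, -106.8, 32.2] [0.2, 0.3, 0.5]
7.62 [510.8, -106.8, 31.8] [-1.6, 0.5, 5.2]
[ 510.61542062 -106.67090997] (array([-0.0002, -0.0001, -0.    ]), 'wz', 0.0)
```

```bash

python3 -m crank '[[[0,0,-0.01,0,0,0],[0,0,-0.017,0,0,0],[0,-0.03,-0.017,0,0,0],[0,-0.06,-0.017,0,0,0],[0,-0.09,-0.017,0,0,0]]]' | python3 g.py
python3 -m crank '[[[0,-0.018,0,0,0,0],[0,-0.018,0.003,0,0,0],[0,-0.018,0.006,0,0,0],[0,-0.018,0.006,0,0,0]]]' | python3 g.py 2.5 &&
python3 -m crank '[[[0,0,0.001,0,0,0],[0,0,0.001,0,0,0]]]' | python3 g.py 2.5 &&
python3 -m crank '[[[0,0,0.001,0,0,0],[0,0,0.001,0,0,0]]]' | python3 g.py 2.5 &&
python3 -m crank '[[[0,0,0.001,0,0,0],[0,0,0.001,0,0,0]]]' | python3 g.py 2.5 &&
python3 -m crank '[[[0,0,0.001,0,0,0],[0,0,0.001,0,0,0]]]' | python3 g.py 2.5 &&
python3 -m crank '[[[0,0,0.001,0,0,0],[0,0,0.001,0,0,0]]]' | python3 g.py 2.5 &&
python3 -m crank '[[[0,0,0.001,0,0,0],[0,0,0.001,0,0,0]]]' | python3 g.py 2.5 &&
python3 -m crank '[[[0,0,0.001,0,0,0],[0,0,0.001,0,0,0]]]' | python3 g.py 2.5 &&
python3 -m crank '[[[0,0,0.001,0,0,0],[0,0,0.001,0,0,0]]]' | python3 g.py 2.5 &&
python3 -m crank '[[[0,0,0.001,0,0,0],[0,0,0.001,0,0,0]]]' | python3 g.py 2.5 &&
python3 -m crank '[[[0,0,0.001,0,0,0],[0,0,0.001,0,0,0]]]' | python3 g.py 2.5 &&
python3 -m crank '[[[0,0,0.001,0,0,0],[0,0,0.001,0,0,0]]]' | python3 g.py 2.5 &&
python3 -m crank '[[[0,0,0.001,0,0,0],[0,0,0.001,0,0,0]]]' | python3 g.py 2.5 &&
python3 -m crank '[[[0,0,0.001,0,0,0],[0,0,0.001,0,0,0]]]' | python3 g.py 2.5
python3 - <<'E'
from h import *
t=c0+u*(-37);print(t,plan(*t))
E
```

```text
8.03 [527.4, -17.8, 49.4] [0.5, 0.2, 0.2]
8.37 [529.3, -1.6, 42.0] [-0.5, 0.2, -0.4]
8.53 [529.5, -2.1, 41.1] [-0.6, 0.4, -0.4]
8.7 [529.8, -1.3, 40.2] [0.6, 0.6, 0.5]
8.87 [529.8, -0.7, 39.1] [0.6, 0.1, -0.5]
9.03 [529.7, -0.5, 38.1] [-0.5, -0.9, -0.8]
9.2 [529.7, -0.4, 37.1] [0.4, 0.0, -0.5]
9.37 [529.8, -0.4, 36.1] [-0.7, -0.2, -0.3]
9.53 [529.8, -0.5, 35.1] [0.4, -0.7, 0.5]
9.7 [529.9, -0.5, 34.2] [0.5, 0.3, 0.0]
9.87 [529.9, -0.5, 33.7] [-0.9, 0.1, 4.3]
[ 5.29894969e+02 -4.05680474e-01] (array([-0.0001, -0.0001, -0.    ]), 'wz', 0.0)
```

Home. Next, the fourth segment.

```bash

python3 -m crank '[[[0,0,-0.008,0,0,0],[0,0,-0.015,0,0,0],[0,-0.03,-0.015,0,0,0],[0,-0.06,-0.015,0,0,0],[0,-0.09,-0.015,0,0,0]]]' | python3 g.py
python3 -m crank '[[[0,-0.018,0,0,0,0],[0,-0.018,0.003,0,0,0],[0,-0.018,0.006,0,0,0],[0,-0.018,0.006,0,0,0]]]' | python3 g.py 2.5 &&
python3 -m crank '[[[0,0,0.001,0,0,0],[0,0,0.001,0,0,0]]]' | python3 g.py 2.5 &&
python3 -m crank '[[[0,0,0.001,0,0,0],[0,0,0.001,0,0,0]]]' | python3 g.py 2.5 &&
python3 -m crank '[[[0,0,0.001,0,0,0],[0,0,0.001,0,0,0]]]' | python3 g.py 2.5 &&
python3 -m crank '[[[0,0,0.001,0,0,0],[0,0,0.001,0,0,0]]]' | python3 g.py 2.5 &&
python3 -m crank '[[[0,0,0.001,0,0,0],[0,0,0.001,0,0,0]]]' | python3 g.py 2.5 &&
python3 -m crank '[[[0,0,0.001,0,0,0],[0,0,0.001,0,0,0]]]' | python3 g.py 2.5 &&
python3 -m crank '[[[0,0,0.001,0,0,0],[0,0,0.001,0,0,0]]]' | python3 g.py 2.5 &&
python3 -m crank '[[[0,0,0.001,0,0,0],[0,0,0.001,0,0,0]]]' | python3 g.py 2.5 &&
python3 -m crank '[[[0,0,0.001,0,0,0],[0,0,0.001,0,0,0]]]' | python3 g.py 2.5 &&
python3 -m crank '[[[0,0,0.001,0,0,0],[0,0,0.001,0,0,0]]]' | python3 g.py 2.5 &&
python3 -m crank '[[[0,0,0.001,0,0,0],[0,0,0.001,0,0,0]]]' | python3 g.py 2.5 &&
python3 -m crank '[[[0,0,0.001,0,0,0],[0,0,0.001,0,0,0]]]' | python3 g.py 2.5 &&
python3 -m crank '[[[0,0,0.001,0,0,0],[0,0,0.001,0,0,0]]]' | python3 g.py 2.5
python3 - <<'E'
from h import *
t=c0+u*(108-37);print(t,plan(*t))
E
```

```text
10.28 [546.7, 88.5, 49.3] [0.1, -0.2, 0.4]
10.62 [548.5, 104.5, 41.8] [0.0, -0.3, -0.4]
10.78 [548.9, 104.0, 41.1] [0.3, 0.3, -0.1]
10.95 [549.0, 104.9, 40.2] [0.7, -0.4, 1.4]
11.12 [549.1, 105.6, 39.2] [0.7, -1.1, 0.7]
11.28 [549.0, 105.8, 38.1] [-1.1, -0.1, -0.1]
11.45 [549.0, 105.8, 37.1] [-0.0, 0.2, 0.6]
11.62 [549.0, 105.8, 36.1] [0.4, -0.2, -0.3]
11.78 [549.0, 105.7, 35.1] [0.3, -0.8, 0.3]
11.95 [549.0, 105.8, 34.1] [-0.5, -0.0, 0.6]
12.12 [549.0, 105.7, 33.1] [-0.9, -0.1, 0.8]
12.28 [549.0, 105.8, 32.1] [0.4, -0.2, 0.0]
12.45 [549.2, 105.8, 31.4] [-0.4, 0.0, 0.2]
12.62 [549.2, 105.8, 31.0] [-2.2, -0.7, 6.6]
[549.17451818 105.85954902] (array([-0.0001, -0.0001, -0.    ]), 'wz', 0.0)
```

```bash

python3 -m crank '[[[0,0,-0.01,0,0,0],[0,0,-0.018,0,0,0],[0,-0.03,-0.018,0,0,0],[0,-0.06,-0.018,0,0,0],[0,-0.09,-0.018,0,0,0]]]' | python3 g.py
python3 -m crank '[[[0,-0.018,0,0,0,0],[0,-0.018,0.003,0,0,0],[0,-0.018,0.006,0,0,0],[0,-0.018,0.006,0,0,0]]]' | python3 g.py 2.5 &&
python3 -m crank '[[[0,0,0.001,0,0,0],[0,0,0.001,0,0,0]]]' | python3 g.py 2.5 &&
python3 -m crank '[[[0,0,0.001,0,0,0],[0,0,0.001,0,0,0]]]' | python3 g.py 2.5 &&
python3 -m crank '[[[0,0,0.001,0,0,0],[0,0,0.001,0,0,0]]]' | python3 g.py 2.5 &&
python3 -m crank '[[[0,0,0.001,0,0,0],[0,0,0.001,0,0,0]]]' | python3 g.py 2.5 &&
python3 -m crank '[[[0,0,0.001,0,0,0],[0,0,0.001,0,0,0]]]' | python3 g.py 2.5 &&
python3 -m crank '[[[0,0,0.001,0,0,0],[0,0,0.001,0,0,0]]]' | python3 g.py 2.5 &&
python3 -m crank '[[[0,0,0.001,0,0,0],[0,0,0.001,0,0,0]]]' | python3 g.py 2.5 &&
python3 -m crank '[[[0,0,0.001,0,0,0],[0,0,0.001,0,0,0]]]' | python3 g.py 2.5 &&
python3 -m crank '[[[0,0,0.001,0,0,0],[0,0,0.001,0,0,0]]]' | python3 g.py 2.5 &&
python3 -m crank '[[[0,0,0.001,0,0,0],[0,0,0.001,0,0,0]]]' | python3 g.py 2.5 &&
python3 -m crank '[[[0,0,0.001,0,0,0],[0,0,0.001,0,0,0]]]' | python3 g.py 2.5 &&
python3 -m crank '[[[0,0,0.001,0,0,0],[0,0,0.001,0,0,0]]]' | python3 g.py 2.5 &&
python3 -m crank '[[[0,0,0.001,0,0,0],[0,0,0.001,0,0,0]]]' | python3 g.py 2.5
python3 - <<'E'
from h import *
t=c0+u*(216-37);print(t,plan(*t))
c=camera("wrist");cv2.imwrite("pics/w5.png",c["image"][:,:,::-1])
E
```

```text
13.03 [566.1, 195.0, 49.4] [0.1, -0.3, 0.3]
13.37 [567.9, 210.6, 41.7] [0.1, 1.0, -0.0]
13.53 [568.4, 210.1, 41.1] [0.4, 0.4, -0.9]
13.7 [568.4, 211.2, 40.2] [-0.0, 0.3, -0.2]
13.87 [568.3, 211.8, 39.2] [-0.1, 0.6, -0.9]
14.03 [568.3, 212.0, 38.1] [0.7, 0.1, 0.5]
14.2 [568.2, 212.1, 37.1] [-0.2, -0.6, 0.0]
14.37 [568.3, 212.0, 36.1] [-0.2, 0.2, 0.8]
14.53 [568.3, 212.0, 35.1] [-0.1, -0.0, 0.3]
14.7 [568.3, 212.0, 34.1] [0.3, -0.5, -0.1]
14.87 [568.3, 212.0, 33.1] [-1.2, 0.1, -0.2]
15.03 [568.2, 212.0, 32.1] [-0.8, -0.8, -0.0]
15.2 [568.4, 212.0, 31.6] [-1.5, -1.2, 3.6]
[568.45406696 212.12477851] (array([ 0.0001, -0.0001, -0.    ]), 'wz', 0.0)
```

```bash

python3 -m crank '[[[0,0,-0.015,0,0,0],[0,0,-0.028,0,0,0],[0,0.03,-0.028,0,0,0],[0,0.065,-0.028,0,0,0],[0,0.1,-0.028,0,0,0]]]' | python3 g.py
python3 -m crank '[[[0,0.035,0,0,0,0],[0,0.07,0,0,0,0],[0,0.105,0,0,0,0],[0,0.14,0,0,0,0],[0,0.175,0,0,0,0]]]' | python3 g.py
python3 -m crank '[[[0,0.035,0,0,0,0],[0,0.07,0,0,0,0],[0,0.105,0,0,0,0],[0,0.12,0,0,0,0],[0,0.12,0.012,0,0,0]]]' | python3 g.py
python3 -m crank '[[[0,0,0.003,0,0,0],[0,0,0.005,0,0,0],[0,0,0.005,0,0,0],[0,0,0.005,0,0,0]]]' | python3 g.py
python3 - <<'E'
from h import *
t=c0+u*(-216);print(t,plan(*t))
E
python3 -m crank '[[[0,0,0.001,0,0,0],[0,0,0.001,0,0,0]]]' | python3 g.py 2.5 &&
python3 -m crank '[[[0,0,0.001,0,0,0],[0,0,0.001,0,0,0]]]' | python3 g.py 2.5 &&
python3 -m crank '[[[0,0,0.001,0,0,0],[0,0,0.001,0,0,0]]]' | python3 g.py 2.5 &&
python3 -m crank '[[[0,0,0.001,0,0,0],[0,0,0.001,0,0,0]]]' | python3 g.py 2.5 &&
python3 -m crank '[[[0,0,0.001,0,0,0],[0,0,0.001,0,0,0]]]' | python3 g.py 2.5 &&
python3 -m crank '[[[0,0,0.001,0,0,0],[0,0,0.001,0,0,0]]]' | python3 g.py 2.5 &&
python3 -m crank '[[[0,0,0.001,0,0,0],[0,0,0.001,0,0,0]]]' | python3 g.py 2.5 &&
python3 -m crank '[[[0,0,0.001,0,0,0],[0,0,0.001,0,0,0]]]' | python3 g.py 2.5 &&
python3 -m crank '[[[0,0,0.001,0,0,0],[0,0,0.001,0,0,0]]]' | python3 g.py 2.5 &&
python3 -m crank '[[[0,0,0.001,0,0,0],[0,0,0.001,0,0,0]]]' | python3 g.py 2.5
```

```text
15.67 [551.0, 113.8, 60.2] [0.4, -1.0, 0.7]
16.08 [519.5, -60.1, 60.0] [-0.1, -0.0, -0.5]
16.5 [498.9, -183.0, 49.5] [0.7, 0.5, -0.2]
16.83 [498.4, -174.7, 42.2] [0.6, 0.5, -0.2]
[ 497.94090244 -176.53045898] (array([-0.0002,  0.0019, -0.    ]), 'wz', 0.003)
17.0 [498.4, -175.8, 41.4] [-0.6, 0.0, -0.4]
17.17 [498.1, -176.4, 40.3] [0.0, 0.7, 0.4]
17.33 [497.9, -176.6, 39.2] [0.2, -0.3, 0.4]
17.5 [497.8, -176.6, 38.1] [0.4, 1.1, 0.8]
17.67 [498.1, -176.6, 37.5] [-0.3, 0.5, 2.1]
17.83 [498.2, -176.2, 37.0] [-1.4, 1.3, 6.9]
```

Found it: segment 1's middle is hard at 37.5 mm, but its end sank to 33.6 mm, so it is the loose one. I'll press it home.

```bash

python3 -m crank '[[[0,0,0.0005,0,0,0],[0,0,0.001,0,0,0]]]' | python3 g.py 20 &&
python3 -m crank '[[[0,0,0.0005,0,0,0],[0,0,0.001,0,0,0]]]' | python3 g.py 20 &&
python3 -m crank '[[[0,0,0.0005,0,0,0],[0,0,0.001,0,0,0]]]' | python3 g.py 20 &&
python3 -m crank '[[[0,0,0.0005,0,0,0],[0,0,0.001,0,0,0]]]' | python3 g.py 20 &&
python3 -m crank '[[[0,0,0.0005,0,0,0],[0,0,0.001,0,0,0]]]' | python3 g.py 20 &&
python3 -m crank '[[[0,0,0.0005,0,0,0],[0,0,0.001,0,0,0]]]' | python3 g.py 20 &&
python3 -m crank '[[[0,0,0.0005,0,0,0],[0,0,0.001,0,0,0]]]' | python3 g.py 20 &&
python3 -m crank '[[[0,0,0.0005,0,0,0],[0,0,0.001,0,0,0]]]' | python3 g.py 20
```

```text
18.0 [498.2, -176.2, 36.4] [-3.6, 1.1, 12.1]
18.17 [498.2, -176.2, 35.5] [-3.4, 1.9, 11.6]
18.33 [498.1, -176.2, 34.5] [-3.5, 1.9, 11.7]
18.5 [498.2, -176.2, 33.6] [-3.1, 1.3, 11.6]
18.67 [498.2, -176.2, 32.8] [-4.1, 1.6, 16.3]
18.83 [498.2, -176.2, 32.5] [-7.0, 3.6, 24.1]
```

```bash

python3 -m crank '[[[0,0,-0.004,0,0,0],[0,0,-0.02,0,0,0],[0,0,-0.05,0,0,0],[0,0,-0.08,0,0,0],[0,0,-0.11,0,0,0]]]' | python3 g.py
python3 -m crank '[[[0,0.02,-0.03,0,0,0],[0,0.037,-0.06,0,0,0],[0,0.037,-0.09,0,0,0],[0,0.037,-0.09,0,0,0],[0,0.037,-0.09,0,0,0]]]' | python3 g.py
python3 - <<'E'
from h import *
c=camera("wrist");cv2.imwrite("pics/w9.png",c["image"][:,:,::-1])
c=camera("side");cv2.imwrite("pics/s9.png",c["image"][:,:,::-1])
print(observe()["wrist_force"])
E
```

```text
19.25 [497.5, -176.5, 141.1] [0.7, -0.7, 0.3]
19.67 [492.5, -213.6, 232.0] [-1.0, -0.2, -0.6]
[-0.35872165  0.60803958 -0.5601849 ]
```

View pics/w9.png

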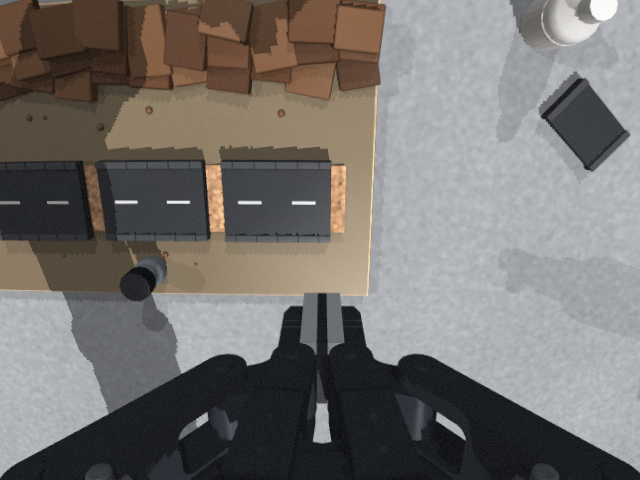

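View pics/s9.png

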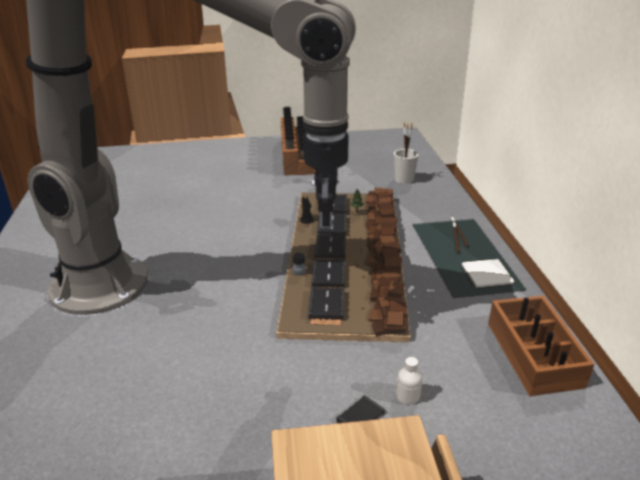

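Segment 1 (px 221–331 by 162–241) now lies flush with its neighbours. The bystanders in view are undisturbed, and the gripper is 200 mm clear.

```bash
python3 -c "
from bench import *
print(sign_off())"
```

```text
the job is handed in; nothing more can be done
None
```

The loose segment was the one at the -y end of the row; I pressed it home in its middle (about 4 mm down, measured force up to about 24 N), moved clear and handed the job in at about 20 s, but the hand-in returned no verdict.

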